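# Turn the trolley wheel until its valve stem is at the top

### The job

The trolley wheel on the bench stand has to be ready for the air line: with the closed fingertips push its spokes, one after another, until the wheel has turned so far that its valve stem stands at the very top, straight above the hub (twelve o'clock), then draw the fingers back and leave the wheel standing still. Push only on the spokes, not on the freshly fitted tyre and its rim and not on the valve stem, grasp nothing, and leave the things lying round the stand where they are.

Things in the scene. Friction and masses are not known exactly. Their poses are not given: they have to be found in the camera images.
- stand: Green steel wheel stand bolted to the bench, never moves. Origin: centre of the underside of its base plate (200 x 430 x 12 mm) on the bench, z up. Its -x side is the front, roughly towards the robot; +y is the left as seen from the front. Two uprights stand at y = +-193 mm. The wheel in it leans back 45 degrees from vertical, its top away from the front.
- hub (a point): Centre of the wheel, on the axle in the wheel's middle plane: 155 mm above the bench, directly over the stand's origin. In the stand's frame the wheel's face normal is (-0.707, 0, 0.707) and 'up the wheel' from the hub is (0.707, 0, 0.707).
- bar (a point): Middle of the flat bar (20 mm high, 6 mm thick) that runs across the front of the wheel, parallel to the stand's y, 40 mm in front of the middle plane (axle nut to 50 mm). An equal bar runs 40 mm behind the middle plane. The spokes are reached above or below the bars, and a finger between the spokes cannot pass them, so no single stroke is long enough.
- wheel (a joint): Turning angle of the wheel, rad, any number of turns. 0 or any multiple of 2 pi: valve straight at the top. It grows counter-clockwise seen from the front (valve from the top towards the stand's +y). It starts with the valve in the lowest 70 degrees or so. It turns both ways with a drag of about 0.16 Nm (2 N at 75 mm from the axle) and stops almost at once when no longer pushed.
- spokes: The five steel spokes: round bars 11 mm thick in the wheel's middle plane, 72 degrees apart, from the hub (flanges of 28 mm radius, 66 mm long) to the rim (inner radius 109 mm). The valve is midway between two: spokes stand at 36, 108, 180, 252 and 324 degrees from it. Origin at the hub centre, turning with the wheel; x towards the valve, z along the axle to the front.
- tyre: Black tyre and steel rim of the wheel: outer diameter 322 mm, tyre 46 mm thick (24 mm proud of the middle plane on both faces), inner radius of the rim 109 mm. Origin at the hub centre; turns with the wheel. Not to be pushed.
- valve: The single valve stem: thin brass tube 8 mm thick with a black foot, standing inwards from the rim towards the hub, its free end 82 mm from the hub centre. Origin on the stem, 100 mm from the hub centre; its x axis points from the hub outwards. Not to be pushed.
- hammer: Hammer lying loose on the bench beside the stand, to be left alone. Origin under its middle.
- wrench: Wrench lying loose on the bench beside the stand, to be left alone. Origin under its middle.
- grease: Grey can, 70 mm in diameter, 90 mm high, loose on the bench, to be left alone. Origin: centre of its underside.
- caps: Small steel bowl, 90 mm wide, 35 mm high, loose on the bench, to be left alone. Origin: centre of its underside.

How it is judged:
On the way, in this order (a step that is already met when the one before it is completed fails the run):
1. a spoke is pushed while the valve is still below the hub (contact force between the fingers and spokes above 0.4 N and z of valve in the frame of stand below 0.147 m), for 0.05 s.
2. a spoke is pushed while the valve is above the hub (contact force between the fingers and spokes above 0.4 N and z of valve in the frame of stand above 0.163 m), for 0.05 s.
At the end, for the whole second after the job is handed in: The valve stem is above the hub and within 14 mm to either side of straight up (8 degrees), the wheel is at rest (under 0.05 rad/s), and the four loose things are within 30 mm of where they were (y of valve in the frame of stand between -0.014 and 0.014 m and z of valve in the frame of stand above 0.19 m and velocity of joint wheel between -0.05 and 0.05 rad/s and distance of each of hammer, wrench, grease, caps from where it was at the start of the episode below 0.03 m); the robot touches nothing.
It fails at once if the tyre or rim is pushed (over 4 N) (contact force between any of the fingers, the arm and tyre above 4 N).
It fails at once if the valve stem is pushed (over 2 N) (contact force between any of the fingers, the arm and valve above 2 N).
It fails at once if a loose thing beside the stand is moved by more than 30 mm (distance of any of hammer, wrench, grease, caps from where it was at the start of the episode above 0.03 m).
It also fails if it takes over 54 s, if anything falls off the work surface, if the arm or the gripper's body presses on something with over 40 N, if the wrist force passes 120 N, or if a joint passes its speed limit or range.

### The arm

A 6-joint arm with a two-finger parallel gripper is mounted at the origin on the work surface. World frame = base frame: x ahead of the robot, y to its left, z up, the work surface at z = 0. Lengths are in m, angles in rad, forces in N, time in s.
With the tool pointing down it reaches from about 0.3 to 0.775 m from the base axis. Payload 14.6 kg.
Tool frame: the origin (TCP) lies at the centre of the arm's flange, where the gripper is bolted on; the fingertips stand 199 mm ahead of it and the grasp point (between the pads) lies ctrl.tcp_to_grasp ahead of it (ctrl.tcp_to_grasp is the distance from the TCP to the grasp point, in m); z points along the fingers, y is the line along which they close (so a half turn about z gives the same grasp; the last joint's range is limited). The gripper opens to 94 mm and grips with 3 to 60 N. Pads are 16 mm wide; open, the fingers measure 119 mm over their backs; the gripper's body (75 mm by 177 mm) begins 78 mm behind the grasp point.
Start: joints at [-1.288, 0.3, 1.521, -0, 1.321, -0.067], TCP at [0.188, -0.517, 0.405] pointing down, gripper open.
Joint ranges: [-3.03, 3.03], [-0.79, 2.21], [0.23, 2.52], [-1.04, 4.18], [0, 3.07], [-2.55, 2.55]. Speed limits (rad/s): [2.22, 2.22, 2.57, 3.14, 3.14, 3.14].

### API

Orientations are given as [roll, pitch, yaw] about the fixed x, y, z axes, in that order (R = Rz(yaw) Ry(pitch) Rx(roll)).
In Python, from station import ctrl gives the robot as it stands. The module is installed in compiled form; this text tells all that it offers.
- The arm moves only by the shell command python3 -m jog 'ROWS' [OPENING] [FORCE]. ROWS is JSON, a list of rows, each a list of 6 numbers: the shift along the tool's x, y, z in cm, then the turn, a rotation vector about the tool's x, y, z in rad. In form: [[tx, ty, tz, ax, ay, az], ...]. A call has 1 to 8 rows; each row is the pose to reach, as a shift and turn from the pose commanded when the call began, along the tool's axes at that moment; what a row does not reach only later rows make up. A row lasts 1/10 s, in which the tool goes at most 50 mm and 8.59 degrees, less where a joint would pass 70% of its speed; a pose out of reach is approached as far as the arm can. A call with a gripper value outside its range is refused whole. OPENING is the opening in per cent of the stroke, from 0 (shut) to 100 (fully open), set as the call begins (- or left out, the last holds). The fingers move at their own pace and stop on an object; FORCE is the grip in N (left out, the last holds). Time passes only in rows, so rows that repeat a pose let the fingers close. It gives the time, the measured TCP pose, the force, the opening and the grip force at its end, in the units of the state.
- ctrl.get_obs(): the state, without advancing time (a new reading comes with each control period).
- ctrl.camera(name): name is "scene" or "top"; returns a dict with "img" (400x640x3 uint8, blue, green, red), "intrinsics" (3x3 intrinsics, pixels), "k1" (the pictures are not rectified: a ray, as slopes to the right and down, at radius r is drawn at 1 + k1 r^2 times it, then the intrinsics apply), "R" (3x3) and "t" (3): a world point X has camera coordinates R X + t. Camera axes: x right, y down, z forward; pixel columns grow to the right and rows downward; lengths in m; the calibration is good to about 2 mm. A picture is of the moment at which its call begins. There is no depth.
- ctrl.hand_in(): hands the job in; it is judged then, once.
The state is a dict: "time_s": time; "qpos": joint angles; "joint_vel": joint speeds; "tau": joint torques, N m; "ee_pos": TCP position; "eef_rot": TCP orientation; "force": force on the tool from outside, world axes, zero at the start; "moment": the same for the moment, N m; "grip_width": finger opening in m; "grip_force": force on a finger pad.
Only numpy, scipy, OpenCV 4.12 (cv2) and the standard library are available. Lean on these libraries where they do the work, as an engineer would, in place of code of your own. Each camera call takes 0.05 s, during which the arm holds its last target. There are 200 camera calls.

## Working session

There is one attempt and no reset: what is moved stays moved. The work goes in short steps, Python scripts to look and compute and a shell command to move; the robot and the scene stay as the last step left them, time stands still between calls to the robot, and variables do not carry over. Pictures are saved under pics/ and viewed, at most 10 in all, crops included, and the job is handed in when it is done.

```bash
mkdir -p pics
python3 - <<'E'
from station import ctrl
import cv2, numpy as np
print(ctrl.tcp_to_grasp); o=ctrl.get_obs(); print({k:np.round(v,3) for k,v in o.items()})
for n in("scene","top"):
    c=ctrl.camera(n); cv2.imwrite(f"pics/{n}0.png",c["img"]); print(n,c["intrinsics"],c["k1"],c["R"],c["t"])
E
```

```text
0.1804
{'time_s': np.float64(0.0), 'qpos': array([-1.288,  0.3  ,  1.522, -0.   ,  1.321, -0.067]), 'joint_vel': array([-0.   , -0.001,  0.001, -0.   , -0.   , -0.001]), 'tau': array([-4.0000e-03, -5.3181e+01, -3.5274e+01,  7.1000e-02,  2.4000e-02,
       -0.0000e+00]), 'ee_pos': array([ 0.188, -0.517,  0.404]), 'eef_rot': array([-3.14, -0.  ,  0.35]), 'force': array([0.243, 0.809, 0.071]), 'moment': array([-0.002, -0.01 , -0.003]), 'grip_force': np.float64(0.0), 'grip_width': np.float64(0.094)}
scene [[475.12300027   0.         326.21937656]
 [  0.         475.12300027 204.07960111]
 [  0.           0.           1.        ]] -0.09787233247333545 [[-0.30759992  0.95137871 -0.01615038]
 [ 0.79882166  0.24897879 -0.54762535]
 [-0.516978   -0.18135079 -0.83656778]] [ 0.13045051 -0.36499825  1.70700846]
top [[395.91932954   0.         314.42834415]
 [  0.         395.91932954 203.75189689]
 [  0.           0.           1.        ]] -0.07034412255523893 [[-0.012798   -0.99946995 -0.02993367]
 [-0.99609342  0.01535917 -0.08695975]
 [ 0.08737341  0.02870382 -0.99576201]] [0.05610843 0.57518631 1.2594244 ]
```

View pics/scene0.png

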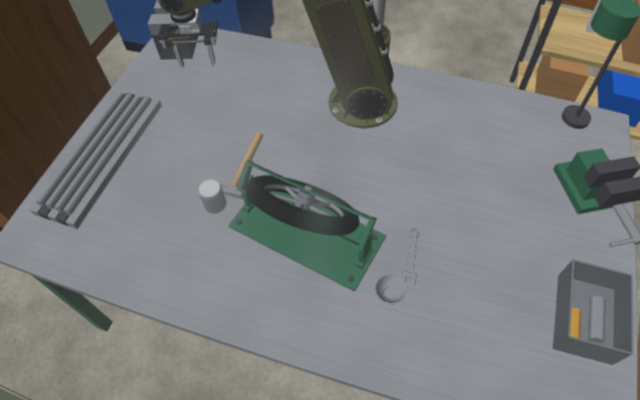

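View pics/top0.png

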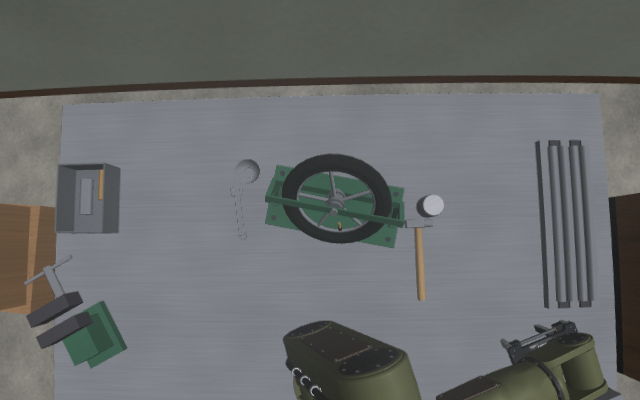

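The top view shows the wheel's front: hub about (336,203), valve about (339,226), near the bottom, bar from (266,196) to (404,225). The base plate corners are visible. The can at (431,205), hammer at (420,260) and wrench at (239,213) lie close to the stand.

```bash
cat > h.py <<'E'
from station import ctrl
import cv2, numpy as np
def proj(c,X):
    P=np.atleast_2d(X)@np.array(c["R"]).T+c["t"]; s=P[:,:2]/P[:,2:]
    s=s*(1+c["k1"]*(s**2).sum(1,keepdims=True)); K=c["intrinsics"]
    return s*[K[0][0],K[1][1]]+[K[0][2],K[1][2]]
def ray(c,uv):
    K=np.array(c["intrinsics"]); p=cv2.undistortPoints(np.array(uv,float).reshape(-1,1,2),K,np.array([c["k1"],0,0,0,0.]))[:,0]
    R=np.array(c["R"]); d=np.c_[p,np.ones(len(p))]@R; return -R.T@np.array(c["t"]),d
def onplane(c,uv,n,p0):
    o,d=ray(c,uv); return o+d*((np.dot(p0-o,n))/(d@n))[:,None]
E
python3 - <<'E'
from h import *
c=ctrl.camera("top"); im=c["img"]; hsv=cv2.cvtColor(im,cv2.COLOR_BGR2HSV)
m=cv2.inRange(hsv,(60,70,30),(90,255,255)); m[:,:250]=0;m[:,420:]=0;m[:140]=0;m[260:]=0
pts=cv2.findNonZero(m); q=cv2.boxPoints(cv2.minAreaRect(pts)); hull=cv2.convexHull(pts)
q=cv2.approxPolyDP(hull,6,True)[:,0].astype(float); print(q)
W=onplane(c,q,np.array([0,0,1.]),np.array([0,0,.012])); print(W.round(3))
big=cv2.resize(im[135:265,245:455],None,fx=3.8,fy=3.8,interpolation=cv2.INTER_CUBIC); cv2.imwrite("pics/t1.png",big)
E
```

```text
[[403. 221.]
 [393. 247.]
 [267. 223.]
 [266. 193.]
 [277. 166.]
 [400. 188.]]
[[ 0.516 -0.24   0.012]
 [ 0.432 -0.205  0.012]
 [ 0.516  0.205  0.012]
 [ 0.615  0.208  0.012]
 [ 0.705  0.171  0.012]
 [ 0.625 -0.233  0.012]]
```

View pics/t1.png

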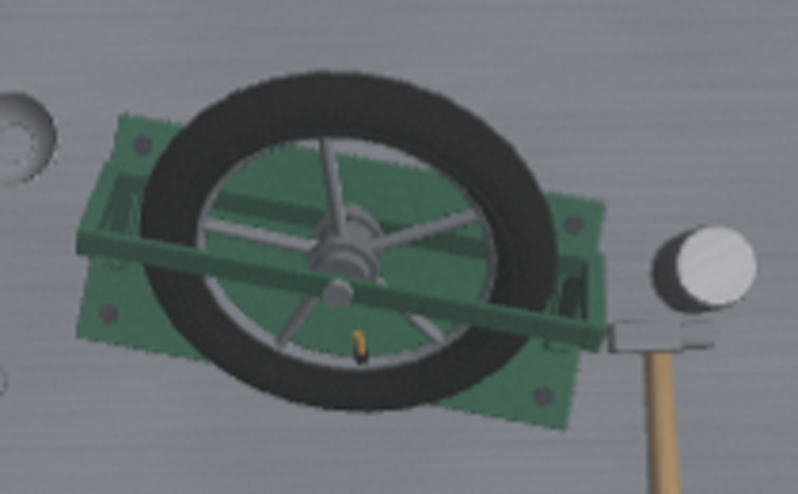

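Crop: plate corners at crop (122,113), (605,203), (567,430), (77,337); valve stem at crop (360,345). The spokes are at roughly 12, 2.5, 5, 7 and 9.5 o'clock.

```bash
cat >> h.py <<'E'
def wheelang(c,uv,S,yaw):   # angle (ccw from top seen from front) and radius of pixel on wheel's middle plane
    cy,sy=np.cos(yaw),np.sin(yaw); X=np.array([cy,sy,0]);Y=np.array([-sy,cy,0]);Z=np.array([0,0,1.])
    n=(Z-X)*.5**.5; up=(X+Z)*.5**.5; hub=np.array([S[0],S[1],.155])
    P=onplane(c,uv,n,hub)-hub; return np.degrees(np.arctan2(P@Y,P@up)),np.hypot(P@Y,P@up)
E
python3 - <<'E'
from h import *
c=ctrl.camera("top"); f=lambda p:np.array(p)/3.8+[245,135]-.4
W=onplane(c,f([(122,113),(605,203),(567,430),(77,337)]),np.array([0,0,1.]),np.array([0,0,.012]))
print(W.round(3),[np.linalg.norm(W[i]-W[i-1]).round(3) for i in range(4)])
S=W.mean(0); d=W[0]+W[3]-W[1]-W[2]; yaw=np.arctan2(-d[0],d[1]); print("S",S,"yaw",yaw,np.hypot(*S[:2]))
a,r=wheelang(c,f([(360,333),(361,358),(330,160),(455,222),(425,328),(290,335),(230,230),(343,250)]),S,yaw); print(a.round(1),r.round(3))
from h import *
s=ctrl.camera("scene")
hub=np.array([S[0],S[1],.155]); print((proj(c,hub)+.4-[245,135])*3.8,proj(s,hub))
g=onplane(c,f([(715,265)]),np.array([0,0,1.]),np.array([0,0,.09]));print("can",g)
g=onplane(c,f([(612,335),(712,335),(660,494)]),np.array([0,0,1.]),np.array([0,0,.02]));print("hammer",g)
E
```

```text
[[ 0.711  0.172  0.012]
 [ 0.624 -0.246  0.012]
 [ 0.43  -0.207  0.012]
 [ 0.515  0.212  0.012]] [np.float64(0.199), np.float64(0.427), np.float64(0.198), np.float64(0.428)]
S [ 0.57006437 -0.0172236   0.012     ] yaw -0.2020053278495491 0.5703244997880796
[-163.1 -164.7   15.7  -56.3 -129.   161.4   88.3   31.5] [0.081 0.108 0.089 0.091 0.094 0.099 0.091 0.005]
[[345.33634808 254.44528214]] [[302.65254115 204.52709201]]
can [[ 0.56287771 -0.3178689   0.09      ]]
hammer [[ 0.51010931 -0.24654522  0.02      ]
 [ 0.50876003 -0.33198348  0.02      ]
 [ 0.37498935 -0.28324334  0.02      ]]
```

```bash
cat >> h.py <<'E'
from scipy.spatial.transform import Rotation as Ro
S=np.array([.5701,-.0172,.155]);YAW=-.202
def st():   # tip (up,left,depth) in mm, and move to aim with target
    o=ctrl.get_obs(); R=Ro.from_euler("xyz",o["eef_rot"]); cy,sy=np.cos(YAW),np.sin(YAW)
    X=np.array([cy,sy,0]);Y=np.array([-sy,cy,0]);Z=np.array([0,0,1.])
    T=np.c_[(X+Z)*.5**.5,-Y,(X-Z)*.5**.5]
    tip=T.T@(o["ee_pos"]+.199*R.as_matrix()[:,2]-S)*1e3
    return o,R,T,tip*[1,-1,1]
def go(u,l,d):
    o,R,T,tip=st(); p=S+T@(np.array([u,-l,d])/1e3)-.199*T[:,2]
    print("t",o["time_s"],"tip u,l,d",tip.round(1),"shift cm",(R.inv().apply(p-o["ee_pos"])*100).round(2),"turn",(R.inv()*Ro.from_matrix(T)).as_rotvec().round(3),"F",(T.T@o["force"]).round(1))
E
python3 -c "
from h import *
go(61,-22,-110)"
```

```text
t 0.25 tip u,l,d [-157.9 -565.8 -229.2] shift cm [ 36.88 -41.17  -1.2 ] turn [-0.217  0.765  0.523] F [ 0.1 -0.1 -0.6]
```

```bash
python3 -m jog '[[4,-4,-2,0,0.05,0],[8,-8,-3,-0.03,0.12,0.08],[12,-12,-4,-0.06,0.22,0.15],[16,-16,-4,-0.09,0.31,0.21],[20,-20.5,-4,-0.12,0.41,0.28],[24,-25,-4,-0.14,0.5,0.34],[28,-30,-3,-0.17,0.6,0.41],[32,-35,-2,-0.2,0.7,0.48]]' 0 20; python3 -c "
from h import *
go(61,-22,-110)"
```

```text
time_s: 1.05
ee_pos: [0.3426, -0.1518, 0.4345]
eef_rot: [3.12, -0.726, -0.148]
force: [0.8, -1.3, 1.0]
grip_width: 0.0333
grip_force: 0.0
t 1.05 tip u,l,d [  47.4 -174.6 -137.5] shift cm [  0.97 -15.48   2.93] turn [-0.016  0.059  0.04 ] F [1.5 1.1 0.1]
```

```bash
python3 -m jog '[[0,-4,0.5,0,0.02,0.01],[0.5,-8,1,-0.01,0.04,0.02],[1,-12,2,-0.01,0.05,0.03],[1,-15,2.9,-0.016,0.059,0.04],[1,-15.5,2.9,-0.016,0.059,0.04],[1,-15.5,2.9,-0.016,0.059,0.04],[1,-15.5,2.9,-0.016,0.059,0.04]]'; python3 -c "
from h import *
go(61,-22,-60)
c=ctrl.camera('top');s=ctrl.camera('scene')
cv2.imwrite('pics/a1.png',np.vstack([cv2.resize(c['img'][140:255,260:420],None,fx=2.5,fy=2.5),cv2.resize(s['img'][150:260,200:360],None,fx=2.5,fy=2.5)]))"
```

```text
time_s: 1.75
ee_pos: [0.3933, -0.0053, 0.4163]
eef_rot: [3.138, -0.78, -0.196]
force: [-1.0, 0.2, -0.4]
grip_width: 0.0004
grip_force: 0.0
t 1.75 tip u,l,d [  59.5  -23.8 -109.9] shift cm [ 0.07 -0.18  4.99] turn [-0.     0.006  0.004] F [-1.   0.  -0.4]
```

View pics/a1.png

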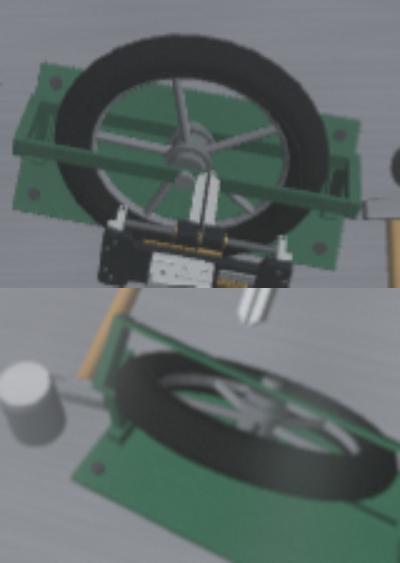

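The closed fingertips are in front of the wheel, tip at about crop (210,172), heading into the gap between the 12 and 2:30 spokes. Next I insert.

```bash
python3 -m jog '[[0,-0.2,3,0,0.006,0.004],[0,-0.2,6,0,0.006,0.004],[0,-0.2,8,0,0.006,0.004],[0,-0.2,10,0,0.006,0.004],[0,-0.2,11.5,0,0.006,0.004],[0,-0.2,12.5,0,0.006,0.004],[0,-0.2,12.5,0,0.006,0.004]]'; python3 -c "
from h import *
go(65,0,15)"
```

```text
time_s: 2.55
ee_pos: [0.4802, -0.0214, 0.3266]
eef_rot: [-3.141, -0.784, -0.204]
force: [0.5, 0.8, 0.3]
grip_width: 0.0008
grip_force: 0.0
t 2.55 tip u,l,d [ 59.5 -22.3  16. ] shift cm [ 0.53 -2.22 -0.1 ] turn [ 0.001  0.001 -0.001] F [ 0.4 -0.9  0.1]
```

```bash
python3 -m jog '[[0.6,-1.2,0,0,0,0],[0.8,-2.2,0,0,0,0],[0.8,-3.1,0,0,0,0],[0.6,-4,0,0,0,0],[0.3,-4.8,0,0,0,0],[0,-5.6,0,0,0,0],[-0.5,-6.3,0,0,0,0],[-1.1,-7,0,0,0,0]]'; python3 -c "
from h import *
go(36,58,15)"; python3 -m jog '[[-0.6,-0.5,0,0,0,0],[-1.2,-1,0,0,0,0],[-1.2,-1,0,0,0,0]]';python3 -c "
from h import *
go(36,58,15)
c=ctrl.camera('top')
cv2.imwrite('pics/a2.png',cv2.resize(c['img'][140:255,260:420],None,fx=4,fy=4))"
```

```text
time_s: 3.35
ee_pos: [0.4861, 0.0491, 0.3206]
eef_rot: [-3.141, -0.787, -0.204]
force: [0.1, -2.7, 1.2]
grip_width: 0.0005
grip_force: 1.4
t 3.35 tip u,l,d [49.9 48.  14.3] shift cm [-1.35 -0.99  0.06] turn [ 0.001 -0.002 -0.001] F [ 1.3  2.6 -0.4]
time_s: 3.65
ee_pos: [0.4796, 0.061, 0.3115]
eef_rot: [-3.141, -0.786, -0.202]
force: [-1.0, 0.8, 0.7]
grip_width: 0.0004
grip_force: 0.0
t 3.65 tip u,l,d [37.  58.5 14.5] shift cm [-0.09  0.05  0.05] turn [-0.    -0.001 -0.   ] F [-0.3 -0.6 -1.3]
```

View pics/a2.png

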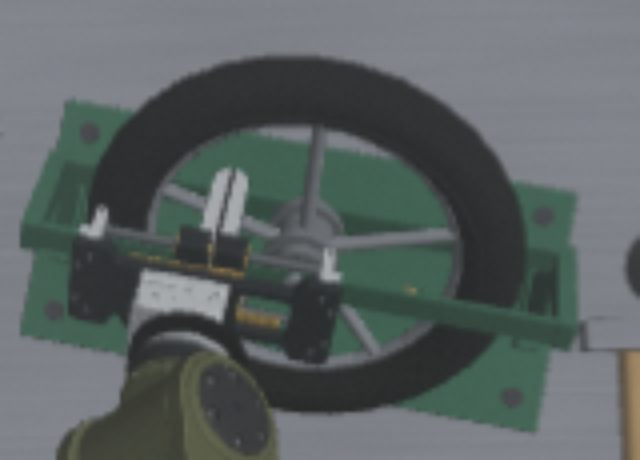

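The wheel turned: the finger's spoke now points to crop (175,192), the next stands near the top at (317,150), the right one is at (430,237), and the valve tip shows at (411,290).

```bash
python3 -c "
from h import *
c=ctrl.camera('top')
print(wheelang(c,np.array([(317,150),(425,237),(180,194),(411,289)])/4+[259.6,139.6],S,YAW))"
```

```text
(array([   2.3380454 ,  -69.93070202,   73.43844929, -103.30566564]), array([0.08870705, 0.08920126, 0.09864334, 0.08562212]))
```

```bash
python3 -m jog '[[0,0.2,-2,0,0,0],[0,0.3,-4,0,0,0],[1.5,3,-4,0,0,0],[3,6.5,-4,0,0,0],[1.7,9.5,-4,0,0,0],[1.7,9.5,-4,0,0,0],[1.7,9.5,-2,0,0,0],[1.7,9.5,0,0,0,0]]'; python3 -c "
from h import *
go(65,0,15)"
```

```text
time_s: 4.55
ee_pos: [0.4733, -0.0347, 0.3237]
eef_rot: [-3.14, -0.788, -0.204]
force: [-0.2, -0.5, 1.2]
grip_width: 0.0008
grip_force: 0.0
t 4.55 tip u,l,d [ 55.2 -36.6  15.1] shift cm [ 1.03 -3.66 -0.01] turn [-0.    -0.003 -0.001] F [ 0.8  0.5 -0.9]
```

```bash
python3 -m jog '[[0.7,-1.2,0,0,0,0],[1.1,-2.5,0,0,0,0],[1.3,-3.7,0,0,0,0],[1.2,-4.7,0,0,0,0],[1,-5.6,0,0,0,0],[0.7,-6.5,0,0,0,0],[0.2,-7.4,0,0,0,0],[-0.5,-8.3,0,0,0,0]]' && python3 -m jog '[[-0.7,-0.7,0,0,0,0],[-1.3,-1.2,0,0,0,0],[-1.3,-1.2,0,0,0,0]]';python3 -c "
from h import *
go(36,58,15)
c=ctrl.camera('top')
cv2.imwrite('pics/a3.png',cv2.resize(c['img'][140:255,260:420],None,fx=4,fy=4))"
```

```text
time_s: 5.35
ee_pos: [0.4862, 0.0478, 0.3201]
eef_rot: [-3.141, -0.787, -0.204]
force: [0.1, -3.8, 0.6]
grip_width: 0.0005
grip_force: 1.5
time_s: 5.65
ee_pos: [0.4793, 0.0617, 0.3104]
eef_rot: [-3.141, -0.786, -0.202]
force: [-0.1, -0.5, -0.2]
grip_width: 0.0005
grip_force: 0.0
t 5.65 tip u,l,d [35.9 59.3 15. ] shift cm [ 0.02  0.11 -0.  ] turn [-0.001 -0.001 -0.   ] F [-0.1  0.5  0.2]
```

View pics/a3.png

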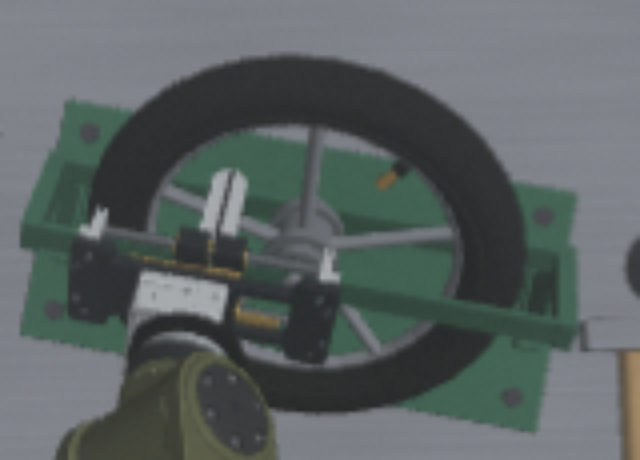

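Spoke at top is at crop (315,150), and the valve is upper right at (392,178), about -33°. The last third goes below the bar, in a gap without the valve.

```bash
python3 -m jog '[[0,0.2,-2,0,0,0],[0,0.2,-5,0,0,0],[0,0,-8.5,0,0,0],[-3.5,0,-9,0,0,0],[-6.9,-0.3,-9,0,0,0],[-6.9,-0.3,-9,0,0,0],[-6.9,-0.3,-9,0,0,0]]'; python3 -c "
from h import *
go(-33,62,15)"
```

```text
time_s: 6.4
ee_pos: [0.371, 0.0831, 0.3294]
eef_rot: [-3.136, -0.782, -0.204]
force: [0.2, 0.8, 0.7]
grip_width: 0.0004
grip_force: 0.0
t 6.4 tip u,l,d [-29.5  59.2 -76.4] shift cm [-0.39 -0.33  9.15] turn [-0.005  0.003 -0.001] F [ 0.5 -0.8 -0.5]
```

```bash
python3 -m jog '[[-0.4,-0.3,2,0,0,0],[-0.4,-0.3,4,0,0,0],[-0.4,-0.3,6,0,0,0],[-0.4,-0.3,7.5,0,0,0],[-0.4,-0.3,9,0,0,0],[-0.4,-0.3,9,0,0,0]]'; python3 -c "
from h import *
go(-65,22,15)"
```

```text
time_s: 7.0
ee_pos: [0.4375, 0.0589, 0.2786]
eef_rot: [-3.125, -0.749, -0.197]
force: [-3.4, 0.2, -11.0]
grip_width: 0.0002
grip_force: 4.8
t 7.0 tip u,l,d [-22.5  51.9   8.8] shift cm [-4.96  2.6   0.73] turn [-0.02   0.036  0.003] F [-10.2   0.5   5.3]
```

```bash
python3 -c "
from h import *
o=ctrl.get_obs();print(o['qpos'].round(3),o['joint_vel'].round(2),o['tau'].round(1),o['moment'])
go(-45,60,-50)
c=ctrl.camera('top');s=ctrl.camera('scene')
cv2.imwrite('pics/a4.png',np.hstack([cv2.resize(c['img'][150:250,270:400],None,fx=3,fy=3),cv2.resize(s['img'][160:260,240:370],None,fx=3,fy=3)]))"
```

```text
[ 0.078  0.16   2.078 -0.794  0.24   2.554] [ 0.01 -0.03  0.01  0.    0.01  0.  ] [ -0.5 -43.8 -35.8  -0.9  -2.6  -0. ] [ 0.27859645  1.76523048 -0.03775091]
t 7.0 tip u,l,d [-22.5  51.9   8.8] shift cm [-3.18 -1.33 -5.76] turn [-0.02   0.036  0.003] F [-10.2   0.5   5.3]
```

View pics/a4.png

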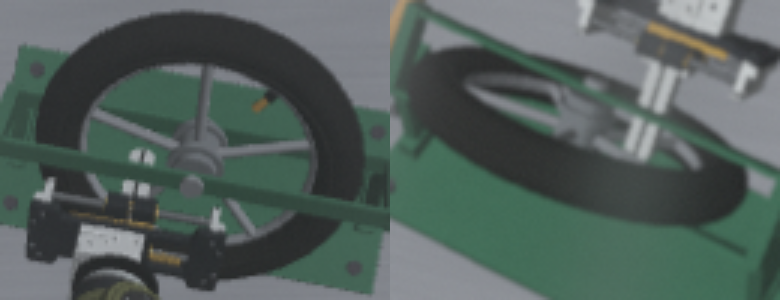

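The tool is at a wrist limit here (q6 2.55, q5 near 0), and the finger leans on the bar from below. I'll back out and finish from above at a small radius, well short of the valve's free end.

```bash
python3 -m jog '[[0,0,-2,0,0,0],[0,0,-4,0,0,0],[0,0,-6.5,0,0,0],[0,0,-9,0,0,0],[3,1,-9.5,0,0,0],[6.5,2,-9.5,0,0,0],[8,3,-9.5,0,0,0],[8,3,-9.5,0,0,0]]'; python3 -c "
from h import *
print(ctrl.get_obs()['qpos'].round(3))
go(50,-20,-70)"
```

```text
time_s: 7.9
ee_pos: [0.4254, 0.029, 0.4066]
eef_rot: [-3.122, -0.759, -0.197]
force: [0.7, 0.2, 0.0]
grip_width: 0.0003
grip_force: 0.0
[ 0.002 -0.076  1.982 -0.249  0.496  1.935]
t 7.9 tip u,l,d [ 66.   20.7 -85.8] shift cm [-2.09  3.65  1.54] turn [-0.023  0.026  0.003] F [ 0.5 -0.4  0.4]
```

```bash
python3 -m jog '[[-1,1.5,0.5,-0.01,0.01,0],[-2,3,1,-0.02,0.02,0],[-2,3.6,1.5,-0.023,0.026,0.003],[-2,3.6,1.5,-0.023,0.026,0.003],[-2,3.6,1.5,-0.023,0.026,0.003]]'; python3 -c "
from h import *
go(50,-20,15)
c=ctrl.camera('top')
cv2.imwrite('pics/a5.png',cv2.resize(c['img'][140:255,260:420],None,fx=4,fy=4))"
```

```text
time_s: 8.4
ee_pos: [0.4139, -0.0041, 0.3793]
eef_rot: [3.139, -0.78, -0.198]
force: [0.7, -0.6, 0.4]
grip_width: 0.0006
grip_force: 0.0
t 8.4 tip u,l,d [ 47.5 -18.5 -69.7] shift cm [0.19 0.15 8.47] turn [0.    0.005 0.003] F [0.8 0.4 0.4]
```

View pics/a5.png

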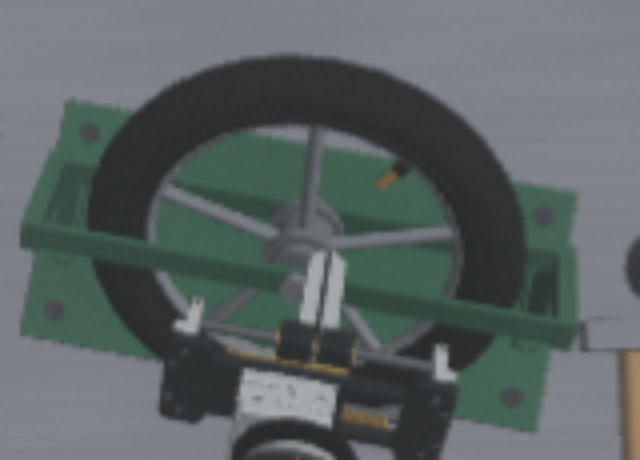

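The wheel has not moved since the second push: valve at crop (392,178), spoke at (315,150). The tip is ready in front of the gap, inside the valve's radius.

```bash
python3 -m jog '[[0.2,0.4,2,0,0.005,0.003],[0.2,0.4,4,0,0.005,0.003],[0.2,0.4,6,0,0.005,0.003],[0.2,0.4,7.5,0,0.005,0.003],[0.2,0.4,8.5,0,0.005,0.003],[0.2,0.4,8.5,0,0.005,0.003]]'; python3 -c "
from h import *
go(52,0,15)"
```

```text
time_s: 9.05
ee_pos: [0.4732, -0.0203, 0.3192]
eef_rot: [3.141, -0.784, -0.201]
force: [0.1, -0.5, 0.6]
grip_width: 0.0005
grip_force: 0.0
t 9.05 tip u,l,d [ 49.  -22.6  16.2] shift cm [ 0.26 -2.25 -0.12] turn [0.    0.002 0.001] F [ 0.5  0.5 -0.3]
```

```bash
python3 -m jog '[[0.2,-0.7,0,0,0,0],[0.2,-1.3,0,0,0,0],[0.2,-1.8,0,0,0,0],[0.2,-2.2,0,0,0,0],[0.2,-2.6,0,0,0,0],[0.2,-2.9,0,0,0,0],[0.2,-2.9,0,0,0,0]]'
cat > v.py <<'E'
from h import *
go(50,11,15)
c=ctrl.camera('top'); im=c['img']; hsv=cv2.cvtColor(im,cv2.COLOR_BGR2HSV)
m=cv2.inRange(hsv,(10,110,70),(28,255,255)); m[:165]=0;m[205:]=0;m[:,:300]=0;m[:,375:]=0
n,_,s,ce=cv2.connectedComponentsWithStats(m)
for i in range(1,n):
    a,r=wheelang(c,ce[i:i+1],S,YAW); print(ce[i],s[i,4],"angle",a,"r",r)
cv2.imwrite('pics/v%d.png'%int(c and ctrl.get_obs()["time_s"]*10),cv2.resize(im[140:255,260:420],None,fx=4,fy=4))
E
python3 v.py; ls pics
```

```text
time_s: 9.75
ee_pos: [0.48, 0.008, 0.3216]
eef_rot: [3.141, -0.786, -0.201]
force: [-0.7, -0.1, -0.0]
grip_width: 0.0006
grip_force: 0.1
t 9.75 tip u,l,d [51.9  6.6 15.2] shift cm [-0.18 -0.44 -0.02] turn [-0.    -0.     0.001] F [-0.5  0.2 -0.4]
[343.2 178.2] 5 angle [-5.72857682] r [0.08808305]
a1.png
a2.png
a3.png
a4.png
a5.png
scene0.png
t1.png
top0.png
v98.png
```

```bash
python3 -m jog '[[0,-0.2,0,0,0,0],[-0.1,-0.4,0,0,0,0],[-0.1,-0.5,0,0,0,0],[-0.1,-0.5,0,0,0,0]]'; python3 v.py; ls pics/v*
```

```text
time_s: 10.2
ee_pos: [0.4803, 0.0127, 0.3205]
eef_rot: [3.141, -0.785, -0.201]
force: [0.2, -2.1, 0.1]
grip_width: 0.0004
grip_force: 0.9
t 10.2 tip u,l,d [50.5 11.2 15.5] shift cm [-0.06  0.02 -0.05] turn [0.    0.001 0.   ] F [0.5 2.  0.3]
[340.5 178. ] 4 angle [-0.88764279] r [0.08664283]
pics/v102.png
pics/v98.png
```

```bash
python3 -m jog '[[0,0.3,0,0,0,0],[0,0.4,-2,0,0,0],[0,0.4,-5,0,0,0],[0,0.4,-8,0,0,0],[0,0.4,-11,0,0,0],[0,0.4,-13,0,0,0],[0,0.4,-13,0,0,0],[0,0.4,-13,0,0,0]]'; python3 v.py; ls pics/v*
```

```text
time_s: 11.05
ee_pos: [0.3897, 0.0271, 0.4122]
eef_rot: [3.141, -0.785, -0.201]
force: [0.4, -0.5, -0.4]
grip_width: 0.0004
grip_force: 0.0
t 11.05 tip u,l,d [  50.6    7.2 -114.2] shift cm [-0.06 -0.38 12.92] turn [0. 0. 0.] F [0.1 0.5 0.6]
[340.5 178. ] 4 angle [-0.88764279] r [0.08664283]
pics/v102.png
pics/v111.png
pics/v98.png
```

```bash
cp $(ls -t pics/v*|head -1) pics/last.png
```

```text
(no output)
```

View pics/last.png

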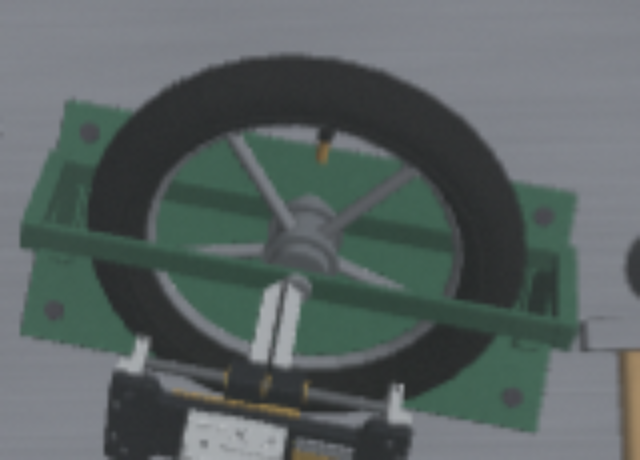

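The valve stands at the top (crop (323,148)) with its neighbouring spokes symmetric at (240,145) and (408,174). The fingers are clear.

```bash
python3 -c "
from h import *
c=ctrl.camera('top');print(wheelang(c,np.array([(242,150),(402,178)])/4+[259.6,139.6],S,YAW))
print(ctrl.hand_in())"
```

```text
(array([ 35.62915025, -36.5734984 ]), array([0.09458181, 0.09750602]))
the job is handed in; nothing more can be done
None
```

The job is handed in at about 11 s: the valve stem stands at twelve o'clock, measured within about 1°, with the wheel still and the fingers drawn back. On a first try below the bar the finger leaned on the bar (about 11 N) and joint 6 read 2.554 rad against its 2.55 limit, so I backed out and finished from above; no verdict came back.

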